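# Reload the docket printer and snap its cover shut

### The arm

A 7-joint arm with a two-finger parallel gripper is mounted at the origin on a cart in front of the work surface, level with it; the furniture and walls round the work are solid. World frame = base frame: x ahead of the robot, y to its left, z up, the work surface at z = 0. Lengths are in mm, angles in rad, forces in N, time in s.
With the tool pointing down it reaches from about 400 to 850 mm from the base axis. Payload 4.5 kg.
Tool frame: the origin (TCP) lies at the very end of the fingers, on their centre line; the grasp point (between the pads) lies 19 mm behind it; z points along the fingers, y is the line along which they close (so a half turn about z gives the same grasp; the last joint's range is limited). The gripper opens to 88 mm and grips with 3 to 60 N. Pads are 18 mm wide; open, the fingers measure 123 mm over their backs; the gripper's body (75 mm by 187 mm) begins 45 mm behind the grasp point.
Start: joints at [1.348, 0.689, -0.195, 1.565, 0.157, 0.902, -0.215], TCP at [158.77, -604.521, 238.743] pointing down, gripper open.
Joint ranges: [-3.01, 3.01], [-0.46, 2.08], [-1.47, 1.51], [0.13, 2.56], [-1, 4.14], [0.04, 2.09], [-2.66, 2.66]. Speed limits (rad/s): [2.57, 2.57, 3.14, 3.14, 3.14, 3.14, 3.14].

### API

Orientations are given as [roll, pitch, yaw] about the fixed x, y, z axes, in that order (R = Rz(yaw) Ry(pitch) Rx(roll)).
In Python, from station import r, capture, job, spot_in, trace, mark_of gives the robot as it stands.
- The arm moves only by the tool drive_tool, never from a script. Its argument "rows" is a list of rows, each a list of 3 entries, a list of its own where there are three numbers: the turn, a rotation vector about the tool's x, y, z in degrees, then the shift along the tool's x, y, z in mm, then the finger opening in mm, from 0 to 88.1. In form: [[[rx, ry, rz], [tx, ty, tz], grip], ...]. A call has 1 to 5 rows; each row is the pose to reach, as a shift and turn from the pose commanded when the call began, along the tool's axes at that moment; what a row does not reach only later rows make up. A row lasts 1/12 s, in which the tool goes at most 41.7 mm and 7.16 degrees, less where a joint would pass 70% of its speed; a pose out of reach is approached as far as the arm can. A call with a gripper value outside its range is refused whole. The fingers move at their own pace and stop on an object; "newtons" is the grip in N (left out, the last holds). Time passes only in rows, so rows that repeat a pose let the fingers close. It gives the time, the measured TCP pose, the force, the opening and the grip force at its end, in the units of the state.
- r.sense(): the state, without advancing time (a new reading comes with each control period).
- capture(name): name is "scene" or "top" or "wrist"; returns a dict with "color" (400x640x3 uint8, red, green, blue), "range_z" (400x640 float32, mm along the optical axis (not along the pixel's ray), 0 where there is no reading), "intrinsics" (3x3 intrinsics, pixels), "k1" (the pictures are not rectified: a ray, as slopes to the right and down, at radius r is drawn at 1 + k1 r^2 times it, then the intrinsics apply), "rvec" (rotation vector, rad) and "tvec" (3), from world to camera coordinates, as OpenCV has them. Camera axes: x right, y down, z forward; pixel columns grow to the right and rows downward; lengths in mm; the calibration is good to about 2 mm. A picture is of the moment at which its call begins.
- job.close_job(): hands the job in; it is judged then, once.
Trained networks look in the newest picture that a camera, given by its name, has taken for a name from the list of things; names that differ only in an ending like _2 or _b are one class to them, and where a whole thing is asked for, a point or a joint stands for the part that bears it (a point fixed in the world has none). Each returns a list of dicts, best first, with "score" (0 to 1); they miss things now and then, are a little off and sometimes report something else, mostly with a low value. They report only what shows in the picture. A call takes as long as a camera call. They do not tell look-alikes from the thing itself.
- spot_in(camera, label): "xyz" ([x, y, z] in mm, in world coordinates, good to about 4 mm: the middle of the surface that is visible of it).
- trace(camera, label): "mask" (400x640 bool, what is visible of it).
- mark_of(camera, label): "xyz" ([x, y, z] in mm, in world coordinates, good to about 4 mm: a listed point, or the origin of a listed thing).
The state is a dict: "time_s": time; "q": joint angles; "joint_velocities": joint speeds; "tau": joint torques, N m; "tool_pos": TCP position; "ee_rot": TCP orientation; "contact_force": force on the tool from outside, world axes, zero at the start; "wrist_torque": the same for the moment, N m; "opening": finger opening in mm; "gripper_force": force on a finger pad.
Only numpy, scipy, OpenCV 4.12 (cv2) and the standard library are available. Lean on these libraries where they do the work, as an engineer would, in place of code of your own. Each camera call takes 0.05 s, during which the arm holds its last target. There are 200 camera calls.

### The job

The docket printer has run out of paper: lay the new paper roll in its bay, lying across the printer, then set the clip cover over it and press it straight down until both catches have snapped over its flange and it sits fully home. Do not let go then: finish while still pressing the cover firmly down on the printer, so that it stays down while the printer draws in the paper. Leave the tasting glass, the date stamp and the marker as they are.

Things in the scene. Friction and masses are not known exactly. Their poses are not given: they have to be found in the camera images.
- printer: Fixed grey docket printer, 166 x 124 mm, 44.5 mm high, open on top. Origin: on the desk under the centre of its roll bay; x from -95 mm (front end, a strip 22 mm wide and 53.5 mm high with paper slot and tear bar) to +71 mm (rear); y along the paper's width; z up.
- bay_center (a point): where the centre of a roll rests in the bay, 37 mm above the desk (roll top then at 66 mm), axes as the printer's. The bay is 64 mm (x) by 60 mm (y), rims bevelled 3 mm at 45 deg; a V cradle of 45 deg faces centres in x a roll lying with its axis along y.
- printer_seat (a point): centre of the flat seat round the bay for the cover's flange, 40 mm above the desk, axes as the printer's. A raised frame, 109 (x) by 100 mm (y) inside, 4.5 mm high, bevelled 3 mm, surrounds it: the flange has 2.5 mm play each way in x, 2 in y. A black sprung catch, 34 mm wide, stands in the middle of its front and rear ends.
- catch_front (a joint): m the front catch is pushed outward: 0 at rest, to 0.009. Nose 4.5 mm over the flange, square underside 1.5 mm above a seated flange, on top a ramp at 36 deg from vertical, up to 58.5 mm above the desk; spring 2 N + 0.65 N/mm. Put on, the cover stands about 14 mm proud on both ramps; it takes some 8 to 14 N in all until, about 4 mm proud, the force drops; pressed on home, they spring back to 0.
- catch_rear (a joint): the same for the rear catch; both together hold the cover down.
- printer_cover: Loose grey clip cover, 120 g, right way up: flange 104 (x) x 96 (y) x 4 mm with a hollow hood in its middle, 70 (x) x 68 (y) mm with upright walls, flat top 34 mm above the flange's underside, dark window in it. Origin: centre of the flange's underside; its x goes along the printer's x, either way round. Held across the hood's y sides (68 mm), fingertips just over the flange.
- till_roll: new white paper roll, 58 mm across, 57 mm long, 110 g, lying on its side on the desk. Origin: centre of one flat end; z along its axis to the other end. It can be held across its flat ends (57 mm), by the upper half.
- roll_center (a point): centre of the paper roll; z along the roll's axis (level).
- cabinet_front (a point): fixed: foot of the front face of the tall steel tray cabinet on the desk behind the work, 0.42 m wide (y), facing the robot, far taller than the work: the arm must stay in front of it.
- tasting_glass: stemmed tasting glass standing behind the work, 63 mm across, 155 mm high; origin under its foot. Not to be disturbed.
- date_stamp: self-inking stamp standing behind the work, 34 x 52 x 78 mm; origin under its foot. Not to be disturbed.
- marker_black: marker pen lying behind the work, 135 mm long, 16 mm thick; origin under its middle. Not to be disturbed.
There are look-alikes about, which are no part of the job. Of the things that look like the till_roll, take the one that is farthest to the robot's left at the start.

How it is judged:
By the outcome, as a careful person would: the job done as asked, in the order asked, and still so for the second after the job is handed in, while the arm keeps its last pose, push and grip.
It also fails if it takes over 70 s, if anything falls off the work surface, if the arm or the gripper's body presses on something with over 40 N, if the wrist force passes 120 N, or if a joint passes its speed limit or range.

## Working session

There is one attempt and no reset: what is moved stays moved. The work goes in short steps, Python scripts to look and compute and a tool call to move; the robot and the scene stay as the last step left them, time stands still between calls to the robot, and variables do not carry over. Pictures are saved under pics/ and viewed, at most 10 in all, crops included, and the job is handed in when it is done.

Besides the shell and the picture viewer there is one more tool, called as name([rows], argument=value, ...), one row to a line, values as JSON. drive_tool: Moves the arm, as the interface text tells. Its arguments: {"type":"object","properties":{"rows":{"type":"array","items":{"type":"array"}},"newtons":{"type":"number"}},"required":["rows"]}

```bash
mkdir -p pics; ls; cat > h.py <<'E'
import numpy as np, cv2
from station import r, capture, job, spot_in, trace, mark_of
from scipy.spatial.transform import Rotation as R
def save(c,n): cv2.imwrite('pics/'+n,c['color'][:,:,::-1])
def cloud(c):
    K=c['intrinsics'];h,w=c['range_z'].shape
    u,v=np.meshgrid(np.arange(w),np.arange(h))
    d=np.stack([(u-K[0,2])/K[0,0],(v-K[1,2])/K[1,1]],-1)
    s=d.copy()
    for _ in range(8): s=d/(1+c['k1']*(s**2).sum(-1,keepdims=True))
    z=c['range_z'][...,None]
    P=np.concatenate([s*z,z],-1)
    Rm=cv2.Rodrigues(np.array(c['rvec'],float))[0]
    W=(P-np.array(c['tvec']).ravel())@Rm
    W[c['range_z']==0]=np.nan
    return W
E
python3 - <<'E'
from h import *
np.set_printoptions(precision=1,suppress=True)
s=r.sense();print({k:np.round(s[k],3) for k in('time_s','q','tool_pos','ee_rot','contact_force','opening')})
for n in('top','scene'):
    c=capture(n);save(c,n+'0.png')
    for l in('till_roll','printer_cover','printer','tasting_glass','date_stamp','marker_black'):
        for f in (spot_in,mark_of):
            print(n,l,f.__name__,[(np.round(d['xyz'],0),round(d['score'],2)) for d in f(n,l)[:4]])
    for l in('roll_center','bay_center','printer_seat','cabinet_front'):
        print(n,l,[(np.round(d['xyz'],0),round(d['score'],2)) for d in mark_of(n,l)[:4]])
E
```

```text
pics
{'time_s': np.float64(0.0), 'q': array([ 1.3,  0.7, -0.2,  1.6,  0.2,  0.9, -0.2]), 'tool_pos': array([ 158.5, -603.9,  237.9]), 'ee_rot': array([-3.1,  0. ,  0.3]), 'contact_force': array([-0.6, -0.9, -0.1]), 'opening': np.float64(88.13)}
top till_roll call [(array([ 410., -433.,   53.]), 0.71), (array([432.,  12.,  52.]), 0.58)]
top till_roll call [(array([434.,  39.,  24.]), 0.88), (array([ 437., -425.,   27.]), 0.59), (array([704., 153.,  -1.]), 0.34)]
top printer_cover call [(array([ 462., -298.,   34.]), 0.93)]
top printer_cover call [(array([429.,  13.,  32.]), 0.63), (array([ 464., -291.,    0.]), 0.59)]
top printer call [(array([494., 235.,  41.]), 0.84)]
top printer call [(array([509., 243.,   0.]), 0.59)]
top tasting_glass call [(array([704., 152.,  86.]), 0.71)]
top tasting_glass call [(array([706., 154.,  -4.]), 0.86)]
top date_stamp call [(array([685., 264.,  77.]), 0.62)]
top date_stamp call [(array([685., 270.,  -4.]), 0.52), (array([505., 240.,  39.]), 0.38)]
top marker_black call [(array([599.,   4.,  13.]), 0.54)]
top marker_black call [(array([598.,   0.,  -6
[... 710 characters left out ...]
3.]), 0.97)]
scene tasting_glass call [(array([692., 156., 109.]), 0.74), (array([413.,  17.,  49.]), 0.16)]
scene tasting_glass call [(array([702., 155.,  -1.]), 0.95), (array([435.,  40.,  27.]), 0.64), (array([ 467., -291.,    1.]), 0.61)]
scene date_stamp call [(array([674., 278.,  55.]), 0.71)]
scene date_stamp call [(array([687., 275.,  -4.]), 0.9)]
scene marker_black call [(array([596.,  16.,  14.]), 0.54)]
scene marker_black call [(array([605.,   2.,   1.]), 0.71)]
scene roll_center [(array([ 414., -445.,   25.]), 0.67), (array([426.,  10.,  26.]), 0.54)]
scene bay_center [(array([506., 244.,  36.]), 0.71)]
scene printer_seat [(array([507., 242.,  40.]), 0.65)]
scene cabinet_front []
```

View pics/top0.png

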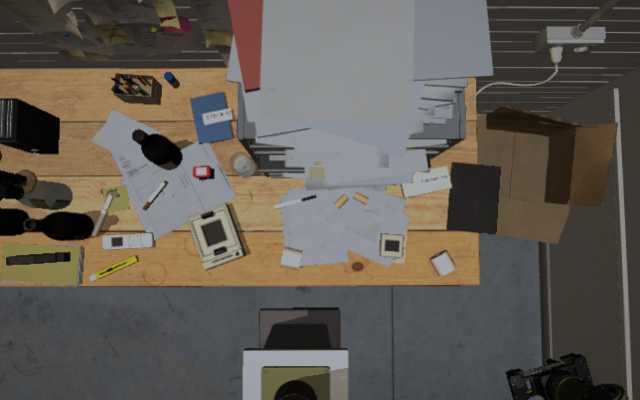

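View pics/scene0.png

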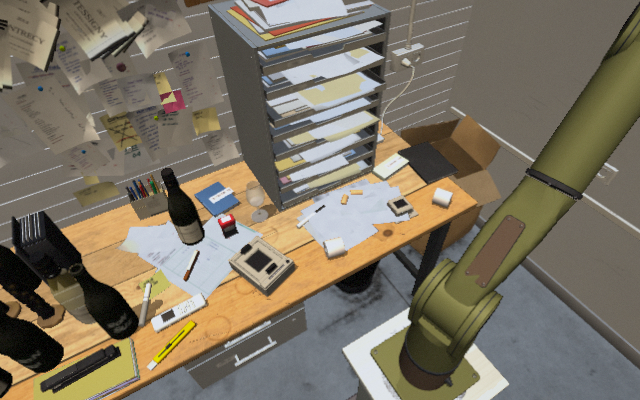

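Top view: the printer is at (217,237), the cover at (391,245), and two roll look-alikes are at (291,257) (y≈+13) and (442,263) (y≈-435). The robot's left is +y, so the one at (291,257) fits. I'll measure shapes and confirm with a crop.

```bash
cat > m.py <<'E'
from h import *
np.set_printoptions(precision=1,suppress=True)
def rect(P): 
    (c,s,a)=cv2.minAreaRect(P[:,:2].astype(np.float32)); return np.round(c,1),np.round(s,1),round(a,2)
E
python3 - <<'E'
from m import *
a=capture('top');W=cloud(a);c2=capture('scene');V=cloud(c2)
K=a['intrinsics'];print(K[0,0],a['tvec'])
for n,X in(('top',W),('scene',V)):
    P=X.reshape(-1,3);P=P[~np.isnan(P).any(1)]
    def box(x,y,h,z0,z1): return P[(abs(P[:,0]-x)<h)&(abs(P[:,1]-y)<h)&(P[:,2]>z0)&(P[:,2]<z1)]
    print(n,'desk z',np.median(box(450,-150,40,-15,15)[:,2]))
    print('printer',rect(box(500,242,115,25,62)), 'cover top',rect(box(464,-291,80,29,45)),'cover',rect(box(464,-291,80,-1+3,45)))
    for q in((430,13),(412,-440)):
        b=box(*q,55,12,75);print('roll',len(b),rect(b),b[:,2].max(), rect(b[b[:,2]>45]))
    b=P[(P[:,0]>500)&(P[:,2]>250)&(abs(P[:,1])<300)];print('cab',np.percentile(b[:,0],[0,1,5]),np.percentile(b[:,1],[1,99]))
i=a['color'][:,:,::-1]
p=cv2.resize(i[195:295,175:325],None,fx=5,fy=5,interpolation=cv2.INTER_CUBIC)
cv2.imwrite('pics/crop1.png',p)
p=np.hstack([cv2.resize(i[215:290,270:330],(400,500)),cv2.resize(i[215:290,370:430],(400,500))]);cv2.imwrite('pics/crop2.png',p)
E
```

```text
479.15998507492645 [ -43.5  603.  1436.7]
top desk z 10.610855823111779
printer (array([494.7, 238.1]), array([168.9, 128.3]), 20.13) cover top (array([ 465.9, -288.8]), array([65.5, 69.7]), 85.07) cover (array([ 464.6, -291.1]), array([158.3, 159.3]), 0.21)
roll 617 (array([441.2,   0.1]), array([83.1, 86.3]), 89.83) 65.75133751210215 (array([429.7,  10.8]), array([57.2, 51.4]), 75.79)
roll 423 (array([ 412.3, -439.3]), array([59.2, 58. ]), 30.57) 64.99326884390966 (array([ 412.2, -439.5]), array([58.5, 48.6]), 30.6)
cab [598.2 611.8 633.8] [-288.6  274.1]
scene desk z 11.6804886728194
printer (array([492.6, 239. ]), array([171.8, 128.1]), 18.99) cover top (array([ 462.6, -288.8]), array([69.2, 70.7]), 83.84) cover (array([ 464.3, -291.4]), array([158.7, 159.8]), 0.24)
roll 439 (array([439.9,   1.5]), array([89.9, 86.8]), 0.1) 61.46197055183216 (array([428.4,  11.7]), array([58.2, 50.9]), 77.66)
roll 272 (array([ 407.4, -436.4]), array([56.9, 51.9]), 27.45) 62.36505835400916 (array([ 408.3, -437.9]), array([56.7, 48.7]), 27.65)
cab [596.  618.  641.4] [-281.5  293.5]
```

View pics/crop1.png

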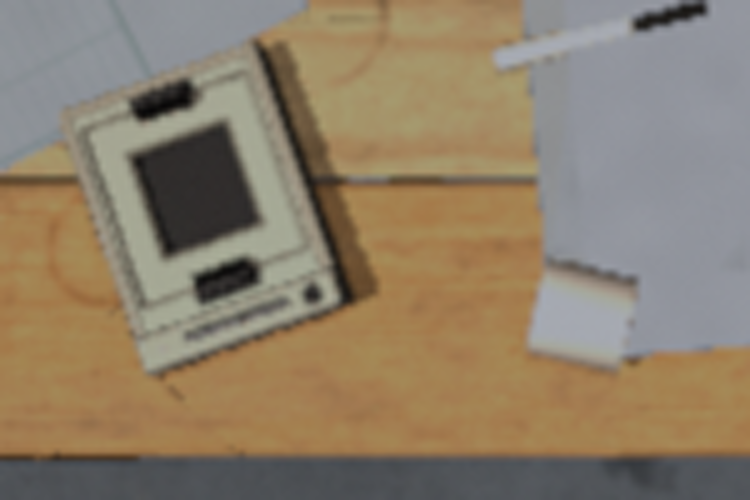

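The crop shows the till roll at about (583,318), with its axis nearly horizontal in the image (about 77° in world). The printer is upright, text end near the robot, yaw about 19–20°. I'll start moving toward the cover and look with the wrist camera on the way.

```bash
cat > mv.py <<'E'
from h import *
def go(x,y,z,yaw,start=None):
    """shift in tool axes and turn to reach TCP pose, tool down, yaw deg"""
    s=r.sense(); R0=R.from_euler('xyz',s['ee_rot']); p0=np.array(s['tool_pos'])
    if start: p0=np.array(start[:3],float); R0=R.from_euler('xyz',[180,0,start[3]],degrees=True)
    Rt=R.from_euler('xyz',[180,0,yaw],degrees=True)
    t=R0.inv().apply(np.array([x,y,z])-p0); w=(R0.inv()*Rt).as_rotvec(degrees=True)
    print('turn',np.round(w,2),'shift',np.round(t,1))
def st():
    s=r.sense();print(round(float(s['time_s']),2),'tcp',np.round(s['tool_pos'],1),'rpy',np.round(np.degrees(s['ee_rot']),2),'F',np.round(s['contact_force'],1),'open',round(float(s['opening']),1),'grip',round(float(s['gripper_force']),1),'q',np.round(s['q'],2))
E
python3 - <<'E'
from mv import *
st(); go(430,-291,320,0)
E
```

```text
1.8 tcp [ 158.8 -604.5  238.7] rpy [180.    -0.    14.72] F [-0.4 -0.2 -1.2] open 88.3 grip 0.0 q [ 1.35  0.69 -0.19  1.57  0.16  0.9  -0.22]
turn [ 0.   -0.   14.72] shift [ 342.  -234.3  -81.3]
```

drive_tool([
  [[0,0,3],[32,-22,-20],88],
  [[0,0,6],[66,-45,-40],88],
  [[0,0,9],[98,-67,-60],88],
  [[0,0,12],[130,-89,-75],88],
  [[0,0,14.7],[163,-112,-81],88],
])

```text
time_s: 2.22
tool_pos: [284.8, -459.6, 320.6]
ee_rot: [3.138, -0.002, -0.004]
contact_force: [1.0, -0.2, -0.1]
opening: 88.1
gripper_force: 0.0
```

drive_tool([
  [[0,0,0],[37,-15,0],88],
  [[0,0,0],[73,-30,0],88],
  [[0,0,0],[108,-45,0],88],
  [[0,0,0],[140,-58,0],88],
  [[0,0,0],[140,-58,0],88],
])

```text
time_s: 2.63
tool_pos: [432.2, -395.9, 318.5]
ee_rot: [-3.138, -0.007, 0.012]
contact_force: [0.9, 0.8, 0.2]
opening: 88.1
gripper_force: 0.0
```

```bash
python3 - <<'E'
from mv import *
st(); c=capture('wrist');save(c,'w1.png');go(430,-291,320,0)
E
```

```text
2.63 tcp [ 432.2 -395.9  318.5] rpy [-179.82   -0.38    0.71] F [0.9 0.8 0.2] open 88.1 grip 0.0 q [ 0.75  0.55 -0.14  1.58  0.08  1.01 -0.97]
turn [-0.09 -0.16  0.48] shift [   2.8 -107.5   -1.5]
```

drive_tool([
  [[0,0,0],[0,-37,0],88],
  [[0,0,0],[0,-75,0],88],
  [[0,0,0],[0,-107,0],88],
  [[0,0,0],[0,-107,0],88],
])

```text
time_s: 3.02
tool_pos: [423.2, -288.4, 318.7]
ee_rot: [-3.137, 0.001, 0.008]
contact_force: [-0.1, 1.4, -0.3]
opening: 87.7
gripper_force: 0.0
```

```bash
python3 - <<'E'
from m import *
from mv import *
st(); c=capture('wrist');save(c,'w2.png');W=cloud(c)
Rm=cv2.Rodrigues(np.array(c['rvec'],float))[0];print('cam',-Rm.T@np.array(c['tvec']).ravel(),Rm[2],c['intrinsics'][0,0])
P=W.reshape(-1,3);P=P[~np.isnan(P).any(1)]
b=P[(abs(P[:,0]-464)<85)&(abs(P[:,1]+291)<85)]
print(np.histogram(b[:,2],bins=np.arange(-10,45,2)))
print('top',rect(b[(b[:,2]>29)&(b[:,2]<42)]),'all',rect(b[b[:,2]>4]))
for l in('printer_cover',):
  for d in mark_of('wrist',l):print(d)
  t=trace('wrist',l)
  for d in t[:1]:
    q=W[d['mask']];q=q[~np.isnan(q).any(1)];print(d['score'],rect(q),rect(q[q[:,2]>29]),np.median(q[q[:,2]>29][:,2]))
E
```

```text
3.02 tcp [ 423.2 -288.4  318.7] rpy [-179.8    0.1    0.4] F [-0.1  1.4 -0.3] open 87.7 grip 0.0 q [ 0.6  0.4 -0.1  1.8  0.1  0.9 -1.1]
cam [ 490.1 -287.7  465.3] [-0.3  0.  -1. ] 290.77937330683443
(array([   4,    8,   10,   29, 1057, 2787,  370,  462,   35,   31, 1358,
       2612,  904,  252,   78,    6,    0,    0,    2,   21,   87,  579,
       1443,  115,    0,    0,    0]), array([-10,  -8,  -6,  -4,  -2,   0,   2,   4,   6,   8,  10,  12,  14,
        16,  18,  20,  22,  24,  26,  28,  30,  32,  34,  36,  38,  40,
        42,  44]))
top (array([ 465., -290.]), array([67.9, 70. ]), 85.34) all (array([ 473.9, -289.7]), array([150.2, 167.3]), 0.0)
0.71 (array([ 461.9, -296.7]), array([ 85.3, 102.1]), 87.36) (array([ 465., -290.]), array([67.9, 70. ]), 85.34) 34.48495613651413
```

View pics/w2.png

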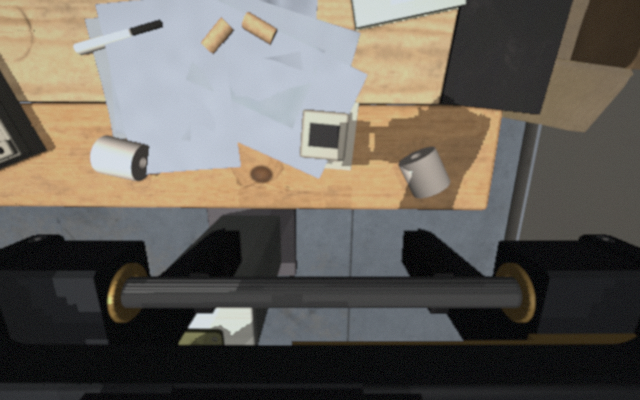

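The wrist view shows the cover at (325,135), the target roll at (120,158) with its end face to the right, and the other roll at (425,172). I'll check the heights around the cover.

```bash
python3 - <<'E'
from m import *
from mv import *
st(); c=capture('wrist');W=cloud(c)
print(np.round(W[90:185:6,280:376:6,2]).astype(float))
t=trace('wrist','printer_cover')
print(W[130,325],[(d['score'],d['mask'].sum()) for d in t])
i=c['color'][90:185,270:380,::-1]
cv2.imwrite('pics/crop3.png',cv2.resize(i,None,fx=6,fy=6,interpolation=cv2.INTER_CUBIC))
E
```

```text
3.17 tcp [ 422.8 -296.2  318.8] rpy [179.9   0.   -0.1] F [ 0.4 -0.8 -0.7] open 87.8 grip 0.0 q [ 0.6  0.4 -0.1  1.8  0.1  0.9 -1.1]
[[11. 13. 10. 14. 12. 13. 13. 12. 14. 14. 13. 15. -0.  1.  0.  1.]
 [12. 12. 12. 14. 13. nan 12. 13. 13. 15. 12. 14.  0.  1.  0. -0.]
 [13. 14. 13. 11. 10. 12. 13. 13. 13. 14. 13. 13. -4. -4. -4. -4.]
 [15. 14. 16. 12. 11. 12. 12. 12. 13. 13. 12.  5.  0.  0.  0.  2.]
 [16. 16. 12. 36. 35. 34. 35. 34. 33. 34. 36.  5. -1.  1.  1.  1.]
 [18. 18. 10. 33. 34. 36. 35. 34. 33. 35. 34.  4.  1. -0. -0.  0.]
 [11. 20. 14. 35. 36. 35. 34. 35. 35. 34. 32.  4. -0.  0.  0.  1.]
 [12. 11. 12. 35. 34. 36. 36. 34. 34. 35. 33.  5. -1. -0.  0.  1.]
 [11. 12. 11. 34. 35. 35. 34. 34. 35. 35. 31.  5.  1.  0.  0.  0.]
 [13. 11. 11. 35. 35. 35. 35. 36. 34. 34.  5.  5.  0.  0.  1.  1.]
 [13. 10. 12. 35. 36. 35. 35. 34. 34. 34.  6.  5.  1.  1.  1.  0.]
 [13. 14. 13. 32. 34. 33. 35. 33. 34. 35.  4.  5.  2. -0.  1.  1.]
 [13. 15. 14. 13. nan 15. 14.  6.  6.  5.  5.  1.  1.  1.  0. -0.]
 [ 1.  2. 14. 15. 14. 14. 15.  1.  4.  5.  5.  1. -1. -0.  1. -0.]
 [ 0.  1.  2.  0. -1. 16.  0.  1.  2. -0.  1.  1.  1.  1.  1.  1.]
 [ 1.  1. nan -1. -0.  2.  0. -0.  1. -0.  1.  1. -1. -1.  1. -0.]]
[ 472.1 -301.2   34.8] [(0.83, np.int64(2936))]
```

View pics/crop3.png

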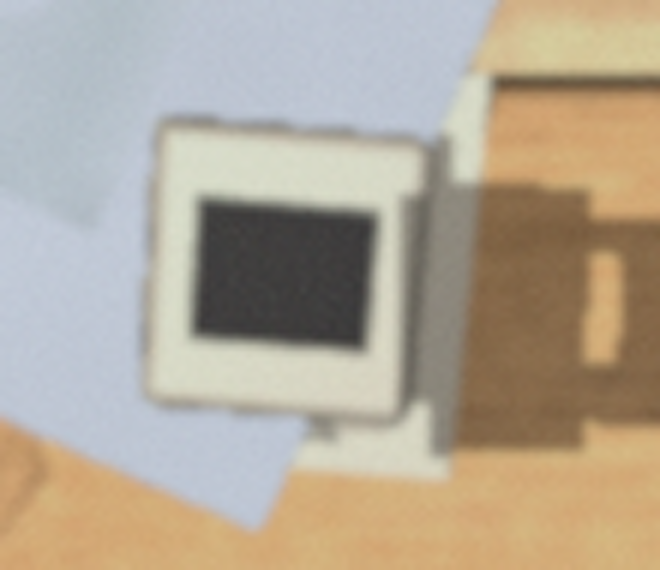

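```bash
python3 - <<'E'
from m import *
from mv import *
c=capture('wrist')
K=c['intrinsics'];Rm=cv2.Rodrigues(np.array(c['rvec'],float))[0];t=np.array(c['tvec']).ravel();C=-Rm.T@t
def at(u,v,z):
    d=np.array([(u-K[0,2])/K[0,0],(v-K[1,2])/K[1,1]]);s=d.copy()
    for _ in range(8): s=d/(1+c['k1']*(s@s))
    g=Rm.T@np.array([s[0],s[1],1]);return C+g*(z-C[2])/g[2]
a=np.radians(-4.7);ex=np.array([np.cos(a),np.sin(a)]);ey=np.array([-ex[1],ex[0]])
g=cv2.resize(c['color'],None,fx=1,fy=1)
W=cloud(c);P=W.reshape(-1,3);P=P[~np.isnan(P).any(1)]
b=P[(abs(P[:,0]-464)<60)&(abs(P[:,1]+291)<60)&(P[:,2]>29)&(P[:,2]<42)];ctr,sz,ang=rect(b);print(ctr,sz,ang)
for u,v in((344.7,169.7),(348.3,140),(320,167.5)):
    p=at(u,v,4)[:2];print(p,(p-ctr)@ex,(p-ctr)@ey)
E
```

```text
[ 465.  -289.9] [68.  69.9] 85.24
[ 408.7 -333.9] -52.45819131696135 -48.50598722661456
[ 455.6 -338.7] -5.350265524574068 -49.41972947938032
[ 412.4 -294.3] -52.03228664711462 -8.741557740406318
```

The cover is confirmed: centre (465,-290), yaw -4.75°, its x along world x. Next is a close look at the roll.

drive_tool([
  [[0,0,3],[-4,-40,8],88],
  [[0,0,6],[-8,-80,16],88],
  [[0,0,9],[-10,-120,24],88],
  [[0,0,11],[-12,-160,32],88],
  [[0,0,13.5],[-14,-200,40],88],
])

```text
time_s: 3.73
tool_pos: [409.5, -94.5, 278.2]
ee_rot: [3.141, -0.001, -0.24]
contact_force: [0.8, 0.7, 0.3]
opening: 87.8
gripper_force: 0.0
```

```bash
python3 - <<'E'
from mv import *
st(); go(410,10,260,-13.5)
E
```

```text
3.73 tcp [409.5 -94.5 278.2] rpy [ 1.7998e+02 -5.0000e-02 -1.3780e+01] F [0.8 0.7 0.3] open 87.8 grip 0.0 q [ 0.19  0.37 -0.1   2.1   0.06  0.68 -1.76]
turn [ 0.02 -0.05 -0.28] shift [ -24.4 -101.7   18.1]
```

drive_tool([
  [[0,0,0],[-8,-36,6],88],
  [[0,0,0],[-16,-72,12],88],
  [[0,0,0],[-24,-102,18],88],
  [[0,0,0],[-24,-102,18],88],
  [[0,0,0],[-24,-102,18],88],
])

```text
time_s: 4.15
tool_pos: [410.4, 10.8, 260.2]
ee_rot: [3.141, 0.0, -0.233]
contact_force: [0.1, -0.4, -0.3]
opening: 88.0
gripper_force: 0.0
```

```bash
python3 - <<'E'
from m import *
from mv import *
st(); c=capture('wrist');W=cloud(c)
P=W.reshape(-1,3);P=P[~np.isnan(P).any(1)]
b=P[(abs(P[:,0]-430)<60)&(abs(P[:,1]-12)<60)]
print(np.histogram(b[:,2],bins=np.arange(-10,75,4)))
q=b[b[:,2]>45];print(rect(q),rect(b[b[:,2]>30]))
# axis: cylinder fit
from scipy.optimize import least_squares
def f(p):
    x,y,a=p[:3];n=np.array([-np.sin(a),np.cos(a)]);d=(q[:,:2]-[x,y])@n
    return np.hypot(d,q[:,2]-p[3])-29
s=least_squares(lambda p:f([430+p[0]*-np.sin(p[1])*-1*0+p[0],12,p[1],p[2]]),[0,1.33,29],loss='soft_l1')
print(s.x,np.degrees(s.x[1]),s.cost/len(q))
i=c['color'][:,:,::-1].copy()
t=trace('wrist','till_roll')
for d in t: 
    v,u=np.where(d['mask']);print(d['score'],u.mean(),v.mean()); 
for d in mark_of('wrist','roll_center'): print(d['xyz'],d['score'])
cv2.imwrite('pics/w3.png',i)
E
```

```text
4.15 tcp [410.4  10.8 260.2] rpy [180.    0.  -13.3] F [ 0.1 -0.4 -0.3] open 88.0 grip 0.0 q [-0.1  0.4 -0.1  2.1  0.1  0.6 -2. ]
(array([   0,    1, 2766,  184,  327,  822, 1348,    6,    0,    0,   40,
         34,   76,  145,  245,  364,  777,  416,    0,    0,    0]), array([-10,  -6,  -2,   2,   6,  10,  14,  18,  22,  26,  30,  34,  38,
        42,  46,  50,  54,  58,  62,  66,  70,  74]))
(array([426.7,  13.5]), array([128.9,  54.4]), 76.79) (array([428.7,  13. ]), array([128.9,  58.5]), 76.79)
[ -0.5 -86.7 211.8] -4969.752015399163 105.57551715107732
0.8 318.2046490428441 156.2693710118505
0.47 131.2961985548225 143.00081683945962
[428.3, 13.1, 24.8] 0.78
```

View pics/w3.png

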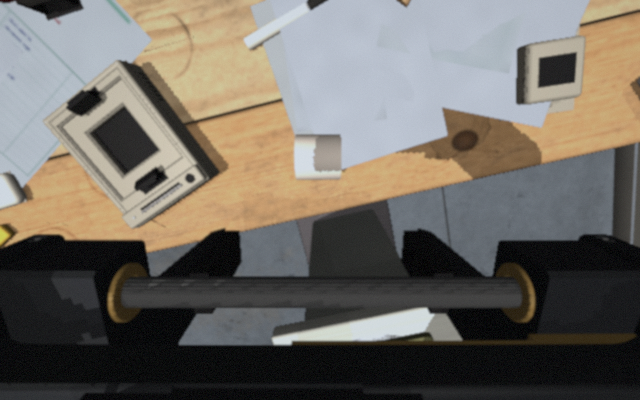

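The roll is at (318,156), lying almost square to the gripper, and the printer is at (130,143). I'll fit both.

```bash
cat > f.py <<'E'
from m import *
from mv import *
from scipy.optimize import least_squares
c=capture('wrist');W=cloud(c)
for d in trace('wrist','till_roll')[:2]:
    v,u=np.where(d['mask']);
    q=W[d['mask']];q=q[~np.isnan(q).any(1)];q=q[(q[:,2]>32)&(q[:,2]<70)]
    if len(q)<100: continue
    print('roll',u.mean(),rect(q),len(q))
    m=q.mean(0)
    def f(p):
        n=np.array([-np.sin(p[1]),np.cos(p[1])]);return np.hypot((q[:,:2]-m[:2])@n-p[0],q[:,2]-p[2])-29
    s=least_squares(f,[0,1.33,29],loss='soft_l1');a=s.x[1];n=np.array([-np.sin(a),np.cos(a)]);e=np.array([np.cos(a),np.sin(a)])
    t=(q[:,:2]-m[:2])@e;lo,hi=np.percentile(t,[1,99])
    print('fit axis deg',np.degrees(a),'zc',s.x[2],'ctr',m[:2]+n*s.x[0]+e*(lo+hi)/2,'len',hi-lo)
P=W.reshape(-1,3);P=P[~np.isnan(P).any(1)]
b=P[(abs(P[:,0]-500)<110)&(abs(P[:,1]-242)<110)]
print(np.histogram(b[:,2],bins=np.arange(-6,66,4))[0])
print('printer',rect(b[(b[:,2]>36)&(b[:,2]<62)]))
print([ (np.round(d['xyz'],1),d['score']) for l in('bay_center','printer_seat') for d in mark_of('wrist',l)])
st()
E
python3 f.py
```

```text
roll 316.0253287871408 (array([429.3,  10.9]), array([56.8, 55.7]), 76.55) 2044
fit axis deg 76.95016984328328 zc 29.582157499354153 ctr [428.5  10.7] len 55.18785429961222
roll 129.44472925344442 (array([493.4, 238.5]), array([167.4, 127.9]), 19.87) 12198
fit axis deg 24.690497479993773 zc 32.693852953167884 ctr [493.5 236.4] len 166.01266867631864
[  65 6930 3352  213  188  161  183  180  889 1768  411 4053 3255 1887
  792 1249  409]
printer (array([493.3, 238.5]), array([167.4, 127.9]), 19.92)
[(array([502. , 241.7,  34.9]), 0.55), (array([506.2, 244.9,  40.2]), 0.92)]
4.5 tcp [410.2   8.7 260.6] rpy [180.   -0.  -13.6] F [ 0.3 -0.4  0. ] open 88.1 grip 0.0 q [-0.1  0.4 -0.1  2.1  0.1  0.6 -2. ]
```

```bash
python3 - <<'E'
from mv import *
st(); go(428.8,10.8,36,-13.3)
E
```

```text
4.5 tcp [410.2   8.7 260.6] rpy [ 1.7998e+02 -3.0000e-02 -1.3640e+01] F [ 0.3 -0.4  0. ] open 88.1 grip 0.0 q [-0.06  0.38 -0.1   2.15  0.07  0.61 -2.02]
turn [ 0.02 -0.03 -0.34] shift [ 17.5  -6.5 224.6]
```

drive_tool([
  [[0,0,-0.3],[10,-4,30],88],
  [[0,0,-0.3],[17.5,-6.5,65],88],
  [[0,0,-0.3],[17.5,-6.5,100],88],
  [[0,0,-0.3],[17.5,-6.5,135],88],
  [[0,0,-0.3],[17.5,-6.5,150],88],
])

```text
time_s: 4.92
tool_pos: [427.4, 11.5, 107.4]
ee_rot: [3.14, 0.004, -0.231]
contact_force: [-0.7, -0.2, 0.3]
opening: 88.3
gripper_force: 0.0
```

drive_tool([
  [[0,0,0],[0,0,25],88],
  [[0,0,0],[0,0,45],88],
  [[0,0,0],[0,0,60],88],
  [[0,0,0],[0,0,60],88],
  [[0,0,0],[0,0,60],88],
])

```text
time_s: 5.33
tool_pos: [430.6, 11.5, 51.2]
ee_rot: [3.14, 0.004, -0.224]
contact_force: [-0.4, -0.1, 0.6]
opening: 88.2
gripper_force: 0.0
```

```bash
python3 - <<'E'
from mv import *
st(); go(428.8,10.8,36,-13.3); c=capture('wrist');save(c,'w4.png')
E
```

```text
5.33 tcp [430.6  11.5  51.2] rpy [179.9    0.25 -12.83] F [-0.4 -0.1  0.6] open 88.2 grip 0.0 q [-0.11  0.84 -0.04  2.27  0.67  0.04 -2.6 ]
turn [0.1  0.25 0.47] shift [-1.5  1.1 15.2]
```

View pics/w4.png

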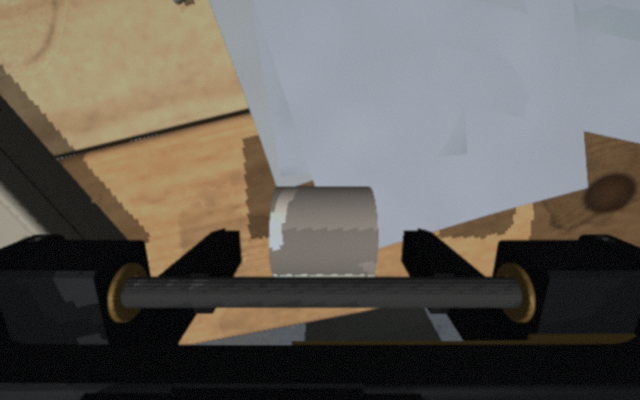

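The roll sits well centred between the fingers at (324,232). Joint 6 is at its limit, so I'll tilt the tool about the roll axis, which doesn't affect this grasp, and then go down.

drive_tool([
  [[0,-6,0.4],[-1.5,1,-5],88],
  [[0,-12,0.4],[-1.5,1,-5],88],
  [[0,-15,0.4],[-1.5,1,-5],88],
  [[0,-15,0.4],[-1.5,1,0],88],
  [[0,-15,0.4],[-1.5,1,0],88],
])

```text
time_s: 5.8
tool_pos: [429.6, 10.9, 51.0]
ee_rot: [-3.141, 0.263, -0.234]
contact_force: [-0.6, -0.5, 0.5]
opening: 87.9
gripper_force: 0.0
```

```bash
cat >> mv.py <<'E'
def gow(x,y,z):
    s=r.sense();R0=R.from_euler('xyz',s['ee_rot']);print('shift',np.round(R0.inv().apply(np.array([x,y,z])-s['tool_pos']),1))
E
python3 - <<'E'
from mv import *
st(); gow(428.8,10.8,36)
E
```

```text
5.8 tcp [429.6  10.9  51. ] rpy [-179.97   15.08  -13.43] F [-0.6 -0.5  0.5] open 87.9 grip 0.0 q [ 0.21  0.92 -0.47  2.03  0.53  0.57 -2.43]
shift [ 3.1  0.3 14.7]
```

drive_tool([
  [[0,0,0],[1,0.3,5],88],
  [[0,0,0],[2,0.3,10],88],
  [[0,0,0],[3,0.3,14.7],88],
  [[0,0,0],[3,0.3,14.7],88],
])

```text
time_s: 6.13
tool_pos: [426.2, 11.8, 36.5]
ee_rot: [3.138, 0.267, -0.228]
contact_force: [0.2, -0.1, -0.8]
opening: 88.3
gripper_force: 0.0
```

drive_tool([
  [[0,0,0],[0,0,0],50],
  [[0,0,0],[0,0,0],50],
  [[0,0,0],[0,0,0],50],
  [[0,0,0],[0,0,0],50],
  [[0,0,0],[0,0,0],50],
], newtons=15)

```text
time_s: 6.55
tool_pos: [427.8, 11.4, 37.4]
ee_rot: [3.139, 0.265, -0.23]
contact_force: [-0.3, 0.3, 1.3]
opening: 57.0
gripper_force: 9.1
```

drive_tool([
  [[0,0,0],[0,0,0],50],
  [[0,0,0],[0,0,0],50],
  [[0,0,0],[0,0,0],50],
])

```text
time_s: 6.8
tool_pos: [427.8, 11.4, 37.3]
ee_rot: [3.14, 0.265, -0.23]
contact_force: [0.9, 0.1, 1.8]
opening: 56.8
gripper_force: 15.0
```

```bash
python3 - <<'E'
from mv import *
st()
E
```

```text
6.8 tcp [427.8  11.4  37.3] rpy [179.88  15.19 -13.19] F [0.9 0.1 1.8] open 56.8 grip 15.0 q [ 0.2   0.95 -0.45  2.03  0.55  0.55 -2.44]
```

drive_tool([
  [[0,0,0],[0,0,-12],50],
  [[0,0,0],[0,0,-35],50],
  [[0,0,0],[0,0,-60],50],
  [[0,0,0],[0,0,-85],50],
  [[0,0,0],[0,0,-110],50],
], newtons=20)

```text
time_s: 7.22
tool_pos: [455.6, 4.8, 144.3]
ee_rot: [3.139, 0.266, -0.23]
contact_force: [-0.2, -1.4, -1.0]
opening: 57.2
gripper_force: 20.0
```

drive_tool([
  [[0,5,0],[10,-5,-25],50],
  [[0,10,0],[20,-25,-45],50],
  [[0,15,0],[30,-50,-60],50],
  [[0,15,0],[30,-75,-60],50],
  [[0,15,0],[30,-100,-60],50],
])

```text
time_s: 7.63
tool_pos: [522.1, 93.3, 194.3]
ee_rot: [3.139, 0.002, -0.229]
contact_force: [0.4, 0.1, -1.9]
opening: 57.2
gripper_force: 20.0
```

```bash
python3 - <<'E'
from mv import *
st(); go(480,230,180,19.9)
E
```

```text
7.63 tcp [522.1  93.3 194.3] rpy [ 1.7987e+02  9.0000e-02 -1.3140e+01] F [ 0.4  0.1 -1.9] open 57.2 grip 20.0 q [ 0.05  0.67 -0.52  1.89  0.49  0.72 -2.55]
turn [  0.1    0.12 -33.04] shift [ -72.  -123.6   14.2]
```

drive_tool([
  [[0,0,-7],[-15,-25,3],50],
  [[0,0,-14],[-30,-50,6],50],
  [[0,0,-21],[-45,-75,9],50],
  [[0,0,-28],[-60,-100,14],50],
  [[0,0,-33],[-72,-124,14],50],
])

```text
time_s: 8.05
tool_pos: [478.4, 230.4, 178.2]
ee_rot: [3.142, 0.007, 0.353]
contact_force: [0.1, -0.7, -2.4]
opening: 56.8
gripper_force: 20.0
```

```bash
cat > p.py <<'E'
from m import *
from mv import *
c=capture('wrist');W=cloud(c);P=W.reshape(-1,3);P=P[~np.isnan(P).any(1)]
b=P[(abs(P[:,0]-500)<120)&(abs(P[:,1]-242)<120)]
for z0,z1 in((36,50),(38,62)):print('printer',rect(b[(b[:,2]>z0)&(b[:,2]<z1)]))
for l in('bay_center','printer_seat','printer'):
    print(l,[ (np.round(d['xyz'],1),round(d['score'],2)) for d in mark_of('wrist',l)])
save(c,'w5.png');st()
E
python3 p.py
```

```text
printer (array([504.1, 243.1]), array([146.3, 126.9]), 20.28)
printer (array([504.1, 243.1]), array([146.3, 126.9]), 20.28)
bay_center [(array([503.3, 239.9,  37.5]), 0.69)]
printer_seat [(array([508.3, 242. ,  41.2]), 0.9), (array([505.9, 243.1,   2.3]), 0.71)]
printer [(array([508.6, 244.1,   1.4]), 0.56)]
8.25 tcp [479.6 229.6 178.8] rpy [180.    0.3  19.9] F [ 1.2 -1.  -1.1] open 56.7 grip 20.0 q [-0.1  0.7 -0.6  1.9  0.6  0.8 -2.4]
```

View pics/w5.png

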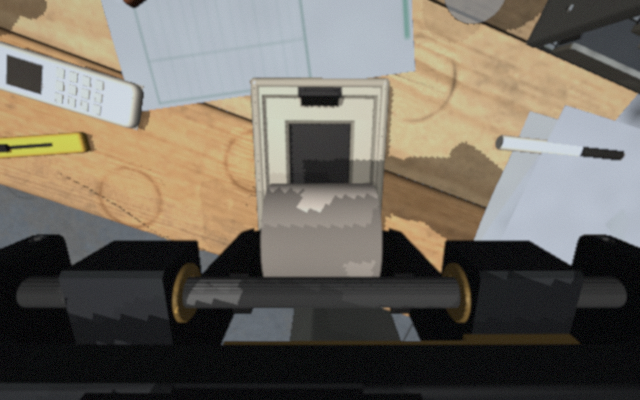

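The wrist view shows the bay at (320,150), square to the held roll (320,230) and nearly centred on it. I'll compute the lateral offset from the edges.

```bash
cat > e.py <<'E'
from m import *
from mv import *
c=capture('wrist');K=c['intrinsics'];Rm=cv2.Rodrigues(np.array(c['rvec'],float))[0];C=-Rm.T@np.array(c['tvec']).ravel()
def at(u,v,z):
    d=np.array([(u-K[0,2])/K[0,0],(v-K[1,2])/K[1,1]]);s=d.copy()
    for _ in range(8): s=d/(1+c['k1']*(s@s))
    g=Rm.T@np.array([s[0],s[1],1]);return C+g*(z-C[2])/g[2]
a=np.radians(19.9);ex=np.array([np.cos(a),np.sin(a)]);ey=np.array([-ex[1],ex[0]])
s=r.sense();T=np.array(s['tool_pos'])[:2]
def loc(p): d=p[:2]-T;return np.round([d@ex,d@ey],1)
g=cv2.GaussianBlur(cv2.cvtColor(c['color'],cv2.COLOR_RGB2GRAY),(3,3),0).astype(float)
for v in(130,136,142,148):
    gr=np.diff(g[v]); l=280+np.argmin(gr[280:305]); rr=340+np.argmax(gr[340:365])
    print('bay row',v,l,rr,loc(at(l+.5,v,38)),loc(at(rr+.5,v,38)))
gr=np.diff(g[90:150,310:330].mean(1));print(np.round(gr[10:45]))
W=cloud(c)
for v in(95,105,115,125,140):
    ok=np.where(abs(W[v,200:440,2]-44)<6)[0]+200
    print('outer',v,ok.min(),ok.max(),loc(at(ok.min()-.5,v,44.5)),loc(at(ok.max()+.5,v,44.5)))
k=np.where(abs(W[60:120,300:340,2]-44).min(1)<5)[0].min()+60
for u in(270,320,370):
    col=np.where(abs(W[60:120,u,2]-44)<5)[0].min()+60;print('rear',col,loc(at(u,col-.5,44.5)))
st()
E
python3 e.py
```

```text
bay row 130 283 348 [54.9 38.9] [ 54.9 -23.8]
bay row 136 283 348 [49.2 39.1] [ 49.2 -23.9]
bay row 142 283 348 [43.5 39.3] [ 43.4 -24.1]
bay row 148 287 347 [37.7 35.5] [ 37.6 -23.2]
[ -0.  -0.  -1.   0.  11.  31.  47.  46.  31.  15.   5.   1.   0.   0.
  -0.   0.   0.  -0.  -2. -12. -24. -26. -22. -23. -22. -12.  -2.   1.
  -0.  -0.   0.   0.   0.   0.  -1.]
outer 95 250 385 [86.4 68.1] [ 86.4 -56.3]
outer 105 250 385 [77.7 68.6] [ 77.7 -56.8]
outer 115 251 384 [68.8 68.3] [ 68.8 -56.3]
outer 125 251 384 [59.8 68.9] [ 59.7 -56.9]
outer 140 252 383 [45.9 68.8] [ 45.9 -56.7]
rear 79 [100.5  48.7]
rear 79 [100.5   3.6]
rear 79 [100.5 -41.5]
8.3 tcp [480.1 228.2 178.8] rpy [179.9   0.3  19.8] F [-0.2 -0.3 -0.7] open 56.7 grip 20.0 q [-0.1  0.7 -0.6  1.9  0.6  0.8 -2.4]
```

```bash
cat > rl.py <<'E'
exec(open('e.py').read().split("g=cv2")[0])
W=cloud(c); q=W[185:270,255:390].reshape(-1,3);q=q[~np.isnan(q).any(1)]
q=q[(q[:,2]>T[0]*0+s['tool_pos'][2]-10)&(q[:,2]<s['tool_pos'][2]+30)]
d=q[:,:2]-T;X=d@ex;Y=d@ey;Z=q[:,2]-s['tool_pos'][2]
k=abs(Y)<34;X,Y,Z=X[k],Y[k],Z[k]
print('roll Y',np.percentile(Y,[1,5,95,99]),'Z',np.percentile(Z,[1,99]),'X',np.percentile(X,[1,99]))
from scipy.optimize import least_squares
f=least_squares(lambda p:np.hypot(X-p[0],Z-p[1])-29,[3,-8],loss='soft_l1');print('centre x,z rel TCP',f.x,len(X))
for u in(262,382):print(loc(at(u,235,s['tool_pos'][2]+10)))
st()
E
python3 rl.py
```

```text
roll Y [-29.2 -25.5  28.2  31.2] Z [-4.4 26. ] X [-2.8 32.1]
centre x,z rel TCP [ 3.3 -7.1] 10509
[ 9.9 31.6]
[  9.8 -29.1]
8.35 tcp [480.4 227.7 178.8] rpy [179.9   0.3  19.7] F [ 0.   0.2 -0.7] open 56.9 grip 20.0 q [-0.1  0.7 -0.6  1.9  0.6  0.8 -2.4]
```

drive_tool([
  [[0,0,-0.3],[13,-3,10],50],
  [[0,0,-0.3],[26,-5.5,35],50],
  [[0,0,-0.3],[26,-5.5,65],50],
  [[0,0,-0.3],[26,-5.5,95],50],
  [[0,0,-0.3],[26,-5.5,95],50],
])

```text
time_s: 8.77
tool_pos: [500.3, 239.1, 79.4]
ee_rot: [3.138, 0.013, 0.349]
contact_force: [-1.4, -0.9, -2.0]
opening: 56.9
gripper_force: 20.0
```

```bash
python3 - <<'E'
from mv import *
st(); go(502.8,242,60,20)
c=capture('wrist');save(c,'w6.png');st()
E
```

```text
8.77 tcp [500.3 239.1  79.4] rpy [179.78   0.75  19.99] F [-1.4 -0.9 -2. ] open 56.9 grip 20.0 q [-0.23  0.89 -0.52  1.88  0.76  0.6  -2.47]
turn [ 0.22  0.75 -0.01] shift [ 3.6 -1.9 19.4]
8.82 tcp [501.2 240.3  81.9] rpy [179.84   0.58  20.02] F [-0.3  0.9 -1. ] open 56.8 grip 20.0 q [-0.23  0.89 -0.53  1.87  0.75  0.61 -2.46]
```

View pics/w6.png

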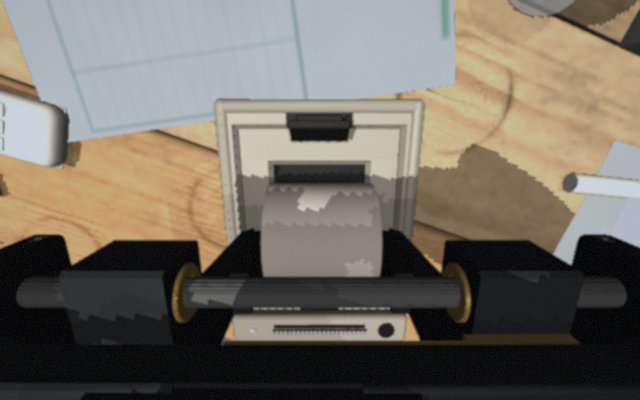

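The bay's visible rear edge is at (320,172), the roll is at (322,230), and the printer's outer edges run from 215 to 424, so it is centred within about 1 mm. I'll descend.

drive_tool([
  [[0,0,0],[0,0,8],50],
  [[0,0,0],[0,0,16],50],
  [[0,0,0],[0,0,22],50],
  [[0,0,0],[0,0,26],50],
  [[0,0,0],[0,0,26],50],
])

```text
time_s: 9.23
tool_pos: [502.4, 242.6, 57.8]
ee_rot: [3.141, 0.005, 0.351]
contact_force: [1.0, -1.5, -1.7]
opening: 56.3
gripper_force: 20.0
```

```bash
python3 - <<'E'
from mv import *
st();exec(open('e.py').read().split("g=cv2")[0]);W=cloud(c)
for v in(110,125,140,160):
    ok=np.where(abs(W[v,180:460,2]-44)<6)[0]+180
    print('outer',v,ok.min(),ok.max(),loc(at(ok.min()-.5,v,44.5)),loc(at(ok.max()+.5,v,44.5)))
for u in(270,370):
    col=np.where(abs(W[60:160,u,2]-44)<5)[0].min()+60;print('rear',col,loc(at(u,col-.5,44.5)))
E
tail -n +4 rl.py >rl2.py; python3 rl.py
```

```text
9.23 tcp [502.4 242.6  57.8] rpy [179.95   0.26  20.11] F [ 1.  -1.5 -1.7] open 56.3 grip 20.0 q [-0.25  0.92 -0.49  1.88  0.8   0.55 -2.5 ]
outer 110 206 442 [70.7 62.3] [ 71.2 -62.6]
outer 125 207 441 [63.  62.6] [ 63.5 -63. ]
outer 140 209 439 [55.2 62.3] [ 55.6 -62.8]
outer 160 211 437 [44.3 62.2] [ 44.8 -62.9]
rear 103 [74.6 28.1]
rear 103 [ 74.8 -24.2]
roll Y [-29.7 -26.   27.7  30.7] Z [-4.6 25.5] X [-2.8 32.2]
centre x,z rel TCP [ 3.3 -7.2] 10512
[ 9.8 31. ]
[ 10.1 -29.6]
9.33 tcp [502.4 242.7  58.2] rpy [179.9   0.2  20.1] F [ 0.4 -1.8 -2.4] open 56.8 grip 20.0 q [-0.2  0.9 -0.5  1.9  0.8  0.6 -2.5]
```

drive_tool([
  [[0,0,0],[0.4,0.7,3],50],
  [[0,0,0],[0.4,0.7,6],50],
  [[0,0,0],[0.4,0.7,9],50],
  [[0,0,0],[0.4,0.7,12],50],
  [[0,0,0],[0.4,0.7,12.5],50],
])

```text
time_s: 9.75
tool_pos: [502.1, 242.5, 45.2]
ee_rot: [3.141, 0.006, 0.352]
contact_force: [-1.9, -2.5, 4.4]
opening: 56.9
gripper_force: 20.0
```

drive_tool([
  [[0,0,0],[0,0,0],50],
  [[0,0,0],[0,0,0],50],
  [[0,0,0],[0,0,0],50],
])

```text
time_s: 10.0
tool_pos: [502.2, 242.5, 45.4]
ee_rot: [3.142, 0.005, 0.352]
contact_force: [-2.4, -1.3, -0.0]
opening: 56.9
gripper_force: 20.0
```

drive_tool([
  [[0,0,0],[0,0,0],62],
  [[0,0,0],[0,0,0],62],
  [[0,0,0],[0,0,0],62],
  [[0,0,0],[0,0,0],62],
])

```text
time_s: 10.33
tool_pos: [503.3, 243.5, 45.8]
ee_rot: [-3.14, 0.003, 0.352]
contact_force: [-0.6, 0.4, 0.7]
opening: 61.9
gripper_force: 0.0
```

drive_tool([
  [[0,0,0],[0,0,-8],62],
  [[0,0,0],[0,0,-25],66],
  [[0,0,0],[0,0,-50],80],
  [[0,0,0],[0,0,-85],88],
  [[0,0,0],[-20,0,-110],88],
])

```text
time_s: 10.75
tool_pos: [487.9, 238.2, 158.5]
ee_rot: [-3.139, -0.002, 0.35]
contact_force: [-0.2, 0.8, 1.0]
opening: 83.6
gripper_force: 0.0
```

drive_tool([
  [[0,0,0],[-15,0,-10],88],
  [[0,0,0],[-30,0,-20],88],
  [[0,0,0],[-30,0,-20],88],
])

```text
time_s: 11.0
tool_pos: [454.6, 225.4, 178.2]
ee_rot: [3.141, 0.003, 0.354]
contact_force: [0.3, -0.1, -0.1]
opening: 88.2
gripper_force: 0.0
```

```bash
python3 - <<'E'
from m import *
from mv import *
st();c=capture('wrist');save(c,'w7.png');W=cloud(c)
P=W.reshape(-1,3);P=P[~np.isnan(P).any(1)]
d=P[:,:2]-[505.4,243.2];a=np.radians(20);X=d@[np.cos(a),np.sin(a)];Y=d@[-np.sin(a),np.cos(a)]
k=(abs(X)<45)&(abs(Y)<45)&(P[:,2]>48)&(P[:,2]<80);q=np.c_[X,Y,P[:,2]][k]
print(len(q),np.percentile(q,[1,50,99],axis=0),rect(P[k]))
from scipy.optimize import least_squares
f=least_squares(lambda p:np.hypot(q[:,0]-p[0],q[:,2]-p[1])-29,[0,37],loss='soft_l1');print('centre x,z',f.x)
E
```

```text
11.0 tcp [454.6 225.4 178.2] rpy [180.    0.2  20.3] F [ 0.3 -0.1 -0.1] open 88.2 grip 0.0 q [-0.2  0.7 -0.6  2.   0.6  0.7 -2.4]
3803 [[-26.7 -26.4  48.8]
 [  1.7   1.3  63.6]
 [ 26.5  29.1  67.6]] (array([505.2, 244.5]), array([54.5, 57.1]), 20.2)
centre x,z [-0.2 37.6]
```

The roll is seated: centre z about 37.6, within 1 mm of the bay centre, with its axis along the printer's y. Now the cover.

drive_tool([
  [[0,0,5],[-13,38,-10],88],
  [[0,0,10],[-26,75,-20],88],
  [[0,0,15],[-39,113,-30],88],
  [[0,0,20],[-52,151,-40],88],
  [[0,0,25],[-65,189,-40],88],
])

```text
time_s: 11.47
tool_pos: [462.4, 24.6, 217.2]
ee_rot: [3.141, 0.0, -0.089]
contact_force: [0.6, 0.6, 0.5]
opening: 88.2
gripper_force: 0.0
```

drive_tool([
  [[0,0,0],[4,39,0],88],
  [[0,0,0],[8,78,0],88],
  [[0,0,0],[12,117,0],88],
  [[0,0,0],[16,156,0],88],
  [[0,0,0],[20,195,0],88],
])

```text
time_s: 11.88
tool_pos: [464.6, -172.4, 216.0]
ee_rot: [3.14, 0.003, -0.085]
contact_force: [1.2, -0.2, 0.5]
opening: 87.8
gripper_force: 0.0
```

```bash
python3 - <<'E'
from mv import *
st(); go(440,-290,180,-4.75)
E
```

```text
11.88 tcp [ 464.6 -172.4  216. ] rpy [179.93   0.19  -4.87] F [ 1.2 -0.2  0.5] open 87.8 grip 0.0 q [ 0.65  0.62 -0.63  1.96  0.53  0.74 -1.94]
turn [ 0.07  0.19 -0.12] shift [-14.4 119.2  36.2]
```

drive_tool([
  [[0,0,0],[-5,38,10],88],
  [[0,0,0],[-10,76,24],88],
  [[0,0,0],[-14,110,36],88],
  [[0,0,0],[-14,119,36],88],
  [[0,0,0],[-14,119,36],88],
])

```text
time_s: 12.3
tool_pos: [438.7, -291.3, 179.0]
ee_rot: [3.139, 0.006, -0.092]
contact_force: [0.9, 0.4, -0.0]
opening: 87.7
gripper_force: 0.0
```

```bash
python3 - <<'E'
from m import *
from mv import *
st()
for _ in range(2):
    c=capture('wrist');W=cloud(c)
    P=W.reshape(-1,3);P=P[~np.isnan(P).any(1)]
    b=P[(abs(P[:,0]-465)<50)&(abs(P[:,1]+290)<50)&(P[:,2]>29)&(P[:,2]<42)];print(rect(b),np.median(b[:,2]))
st(); go(465,-290,60,-4.9)
E
```

```text
12.3 tcp [ 438.7 -291.3  179. ] rpy [179.9   0.3  -5.3] F [ 0.9  0.4 -0. ] open 87.7 grip 0.0 q [ 0.8  0.7 -0.6  1.9  0.6  0.7 -1.8]
(array([ 465.2, -290. ]), array([68.1, 69. ]), 84.97) 34.56216255592113
(array([ 465.2, -290. ]), array([68. , 68.2]), 85.06) 34.54597744444124
12.4 tcp [ 441.  -286.4  180.5] rpy [180.    0.1  -4.8] F [-0.3  0.2  0.1] open 87.7 grip 0.0 q [ 0.8  0.7 -0.6  1.9  0.6  0.7 -1.8]
turn [0.  0.1 0.1] shift [ 24.5   1.5 120.4]
```

drive_tool([
  [[0,0,0],[12,1,30],88],
  [[0,0,0],[24,2,65],88],
  [[0,0,0],[24.5,2,100],88],
  [[0,0,0],[24.5,2,120],88],
  [[0,0,0],[24.5,2,120],88],
])

```text
time_s: 12.82
tool_pos: [463.1, -287.8, 57.4]
ee_rot: [-3.14, 0.009, -0.08]
contact_force: [-0.7, 0.4, 0.0]
opening: 87.9
gripper_force: 0.0
```

drive_tool([
  [[0,0,0],[0,0,2],88],
  [[0,0,0],[0,0,2],88],
  [[0,0,0],[0,0,2],88],
])

```text
time_s: 13.07
tool_pos: [465.2, -291.4, 60.2]
ee_rot: [3.139, 0.001, -0.084]
contact_force: [0.6, -0.4, 0.7]
opening: 88.1
gripper_force: 0.0
```

```bash
python3 - <<'E'
from m import *
from mv import *
st()
go(465.2,-290,6.5,-4.9)
c=capture('wrist');W=cloud(c)
P=W.reshape(-1,3);P=P[~np.isnan(P).any(1)]
b=P[(abs(P[:,0]-465)<50)&(abs(P[:,1]+290)<50)&(P[:,2]>29)&(P[:,2]<42)];print(rect(b),np.median(b[:,2]))
st()
E
```

```text
13.07 tcp [ 465.2 -291.4   60.2] rpy [179.9   0.   -4.8] F [ 0.6 -0.4  0.7] open 88.1 grip 0.0 q [ 0.7  0.9 -0.4  1.9  0.8  0.5 -1.9]
turn [0.1 0.  0.1] shift [-0.1 -1.5 53.7]
(array([ 465. , -289.9]), array([68.1, 69.8]), 84.98) 34.61633338015825
13.12 tcp [ 465.  -291.7   60.1] rpy [179.9   0.1  -4.8] F [-0.  -0.3 -0.7] open 87.9 grip 0.0 q [ 0.7  0.9 -0.4  1.9  0.8  0.5 -1.9]
```

drive_tool([
  [[0,0,0],[0,-1.5,12],88],
  [[0,0,0],[0,-1.5,24],88],
  [[0,0,0],[0,-1.5,36],88],
  [[0,0,0],[0,-1.5,44],88],
  [[0,0,0],[0,-1.5,46],88],
])

```text
time_s: 13.53
tool_pos: [463.6, -290.3, 12.2]
ee_rot: [3.14, 0.004, -0.085]
contact_force: [0.5, -0.5, -0.1]
opening: 87.8
gripper_force: 0.0
```

drive_tool([
  [[0,0,0],[0,0,3],88],
  [[0,0,0],[0,0,6],88],
  [[0,0,0],[0,0,7],88],
  [[0,0,0],[0,0,7],88],
])

```text
time_s: 13.87
tool_pos: [463.7, -290.3, 5.6]
ee_rot: [3.14, 0.004, -0.085]
contact_force: [0.2, 0.5, -0.1]
opening: 88.2
gripper_force: 0.0
```

drive_tool([
  [[0,0,0],[1.3,0,0],80],
  [[0,0,0],[1.3,0,0],60],
  [[0,0,0],[1.3,0,0],60],
  [[0,0,0],[1.3,0,0],60],
  [[0,0,0],[1.3,0,0],60],
], newtons=40)

```text
time_s: 14.28
tool_pos: [465.1, -290.4, 5.6]
ee_rot: [3.14, 0.003, -0.085]
contact_force: [0.8, -0.1, 1.5]
opening: 67.3
gripper_force: 40.0
```

drive_tool([
  [[0,0,0],[0,0,0],60],
  [[0,0,0],[0,0,0],60],
  [[0,0,0],[0,0,0],60],
])

```text
time_s: 14.53
tool_pos: [465.1, -290.4, 5.6]
ee_rot: [3.14, 0.003, -0.085]
contact_force: [-0.5, 0.8, 3.2]
opening: 67.6
gripper_force: 40.0
```

```bash
python3 - <<'E'
from m import *
from mv import *
st()
c=capture('wrist');W=cloud(c)
P=W.reshape(-1,3);P=P[~np.isnan(P).any(1)]
b=P[(abs(P[:,0]-465)<50)&(abs(P[:,1]+290)<50)&(P[:,2]>29)&(P[:,2]<42)];print(rect(b),np.median(b[:,2]))
st()
E
```

```text
14.53 tcp [ 465.1 -290.4    5.6] rpy [179.9   0.2  -4.8] F [-0.5  0.8  3.2] open 67.6 grip 40.0 q [ 0.7  1.  -0.3  1.9  0.8  0.4 -2. ]
(array([ 465. , -289.5]), array([99.6, 69.8]), 84.94) 34.59505123759236
14.58 tcp [ 465.1 -290.5    5.6] rpy [179.9   0.2  -4.9] F [0.6 0.1 3. ] open 67.6 grip 40.0 q [ 0.7  1.  -0.3  1.9  0.8  0.4 -2. ]
```

drive_tool([
  [[0,0,0],[0,0,-10],60],
  [[0,0,0],[0,0,-40],60],
  [[0,0,0],[0,0,-75],60],
  [[0,0,0],[0,0,-110],60],
  [[0,0,0],[0,0,-145],60],
])

```text
time_s: 15.0
tool_pos: [464.4, -289.7, 152.0]
ee_rot: [3.141, 0.006, -0.084]
contact_force: [1.3, -0.6, -1.5]
opening: 67.4
gripper_force: 40.0
```

drive_tool([
  [[0,0,0],[0,-20,-20],60],
  [[0,0,0],[0,-55,-40],60],
  [[0,0,0],[0,-92,-40],60],
  [[0,0,0],[0,-129,-40],60],
  [[0,0,0],[0,-166,-40],60],
])

```text
time_s: 15.42
tool_pos: [479.0, -123.5, 190.9]
ee_rot: [3.14, 0.004, -0.086]
contact_force: [0.5, 0.2, -1.2]
opening: 67.8
gripper_force: 40.0
```

drive_tool([
  [[0,0,0],[0,-37,0],60],
  [[0,0,0],[0,-74,0],60],
  [[0,0,0],[0,-111,0],60],
  [[0,0,0],[0,-148,0],60],
  [[0,0,0],[0,-185,0],60],
])

```text
time_s: 15.83
tool_pos: [494.4, 61.1, 190.1]
ee_rot: [3.139, 0.005, -0.084]
contact_force: [0.8, -0.2, -1.6]
opening: 67.8
gripper_force: 40.0
```

```bash
python3 - <<'E'
from mv import *
st()
go(484,236,150,20)
E
```

```text
15.83 tcp [494.4  61.1 190.1] rpy [179.87   0.27  -4.83] F [ 0.8 -0.2 -1.6] open 67.8 grip 40.0 q [ 0.13  0.65 -0.56  1.98  0.54  0.67 -2.43]
turn [  0.06   0.3  -24.83] shift [ -24.9 -173.4   39.9]
```

drive_tool([
  [[0,0,-5],[-5,-35,8],60],
  [[0,0,-10],[-10,-70,16],60],
  [[0,0,-15],[-15,-105,24],60],
  [[0,0,-20],[-20,-140,32],60],
  [[0,0,-24.8],[-25,-173,40],60],
])

```text
time_s: 16.25
tool_pos: [484.0, 235.8, 149.6]
ee_rot: [-3.142, 0.005, 0.353]
contact_force: [0.9, -0.2, -1.6]
opening: 67.8
gripper_force: 40.0
```

drive_tool([
  [[0,0,0],[0,0,0],60],
  [[0,0,0],[0,0,0],60],
])

```text
time_s: 16.42
tool_pos: [483.4, 236.2, 149.5]
ee_rot: [-3.14, 0.005, 0.352]
contact_force: [0.4, -0.7, -0.6]
opening: 67.3
gripper_force: 40.0
```

```bash
cat > o.py <<'E'
from mv import *
st();exec(open('e.py').read().split("g=cv2")[0]);W=cloud(c)
Pr=[]
for v in range(60,180,8):
    ok=np.where(abs(W[v,180:460,2]-44)<5)[0]+180
    if len(ok)>20: 
        L,Q=loc(at(ok.min()-.5,v,44.5)),loc(at(ok.max()+.5,v,44.5))
        if abs(L[1]-Q[1]-125)<3: Pr.append((v,L[0],(L[1]+Q[1])/2))
print('lateral',Pr)
for u in(280,320,360):
    k=np.where(abs(W[50:190,u,2]-44)<5)[0]
    if len(k):print('rear-71',loc(at(u,k.min()+49.5,44.5))-[71,0])
z=s['tool_pos'][2]
q=W[180:280,200:440].reshape(-1,3);q=q[~np.isnan(q).any(1)];q=q[abs(q[:,2]-z-28.5)<5]
X=(q[:,:2]-T)@ex;Y=(q[:,:2]-T)@ey;k=(abs(Y)<40)&(X<45)&(X>-40)
print('hood X',np.percentile(X[k],[1,99]),'Y',np.percentile(Y[k],[1,99]),'z',np.median(q[k][:,2])-z)
st()
E
python3 o.py
```

```text
16.42 tcp [483.4 236.2 149.5] rpy [-179.92    0.31   20.18] F [ 0.4 -0.7 -0.6] open 67.3 grip 40.0 q [-0.18  0.77 -0.61  1.89  0.66  0.7  -2.41]
lateral [(84, np.float64(92.8), np.float64(2.049999999999997)), (92, np.float64(86.7), np.float64(2.0)), (100, np.float64(80.5), np.float64(2.349999999999998)), (108, np.float64(74.2), np.float64(1.9000000000000021)), (116, np.float64(67.8), np.float64(2.25)), (124, np.float64(61.3), np.float64(1.7999999999999972)), (132, np.float64(54.7), np.float64(2.150000000000002)), (140, np.float64(48.1), np.float64(2.1499999999999986))]
rear-71 [23.8 37.6]
rear-71 [24.   5.3]
rear-71 [ 24.1 -27.1]
hood X [-1.3 35. ] Y [-35.7  38.5] z 28.939670958513602
16.47 tcp [484.1 233.7 149.5] rpy [180.    0.3  20. ] F [ 0.2 -0.2 -1.1] open 68.0 grip 40.0 q [-0.2  0.8 -0.6  1.9  0.7  0.7 -2.4]
```

drive_tool([
  [[0,0,0],[12,-0.6,10],60],
  [[0,0,0],[23.5,-1.2,30],60],
  [[0,0,0],[23.5,-1.2,50],60],
  [[0,0,0],[23.5,-1.2,64],60],
  [[0,0,0],[23.5,-1.2,64],60],
])

```text
time_s: 16.88
tool_pos: [505.4, 239.2, 83.3]
ee_rot: [3.138, 0.01, 0.345]
contact_force: [-0.7, -1.7, -1.0]
opening: 68.3
gripper_force: 40.0
```

drive_tool([
  [[0,0,0],[0,0,0],60],
  [[0,0,0],[0,0,0],60],
  [[0,0,0],[0,0,0],60],
  [[0,0,0],[0,0,0],60],
])

```text
time_s: 17.22
tool_pos: [506.9, 243.1, 86.7]
ee_rot: [-3.141, 0.002, 0.348]
contact_force: [0.4, -0.1, -1.7]
opening: 67.7
gripper_force: 40.0
```

```bash
python3 o.py; python3 o.py
```

```text
17.22 tcp [506.9 243.1  86.7] rpy [-1.7998e+02  1.4000e-01  1.9910e+01] F [ 0.4 -0.1 -1.7] open 67.7 grip 40.0 q [-0.22  0.88 -0.53  1.86  0.75  0.61 -2.45]
lateral [(116, np.float64(68.1), np.float64(0.8999999999999986)), (124, np.float64(63.3), np.float64(0.8999999999999986)), (132, np.float64(58.3), np.float64(0.5500000000000007)), (140, np.float64(53.3), np.float64(0.8500000000000014)), (148, np.float64(48.3), np.float64(0.8499999999999979))]
rear-71 [-0.8 26.7]
rear-71 [-0.8  1.8]
rear-71 [ -0.8 -23.2]
hood X [-1.4 34.9] Y [-34.3  36.1] z 29.153907111558965
17.27 tcp [506.8 243.2  86.5] rpy [-180.     0.1   19.9] F [ 0.1  0.3 -1.9] open 67.3 grip 40.0 q [-0.2  0.9 -0.5  1.9  0.8  0.6 -2.5]
17.27 tcp [506.8 243.2  86.5] rpy [-1.7998e+02  1.5000e-01  1.9920e+01] F [ 0.1  0.3 -1.9] open 67.3 grip 40.0 q [-0.22  0.88 -0.53  1.86  0.75  0.61 -2.45]
lateral [(116, np.float64(68.1), np.float64(0.5999999999999979)), (124, np.float64(63.2), np.float64(0.9499999999999993)), (132, np.float64(58.3), np.float64(0.6000000000000014)), (140, np.float64(53.3), np.float64(0.8999999999999986)), (148, np.float64(48.2), np.float64(0.8999999999999986))]
rear-71 [-0.8 26.8]
rear-71 [-0.8  1.8]
rear-71 [ -0.8 -23.1]
hood X [-1.4 34.8] Y [-34.5  36.1] z 29.15453996286699
17.32 tcp [506.7 243.2  86.3] rpy [-180.     0.2   19.9] F [ 0.3  1.1 -1.1] open 67.8 grip 40.0 q [-0.2  0.9 -0.5  1.9  0.8  0.6 -2.5]
```

drive_tool([
  [[0,0,-0.2],[-0.8,0,6],60],
  [[0,0,-0.2],[-0.8,0,12],60],
  [[0,0,-0.2],[-0.8,0,18],60],
  [[0,0,-0.2],[-0.8,0,23],60],
  [[0,0,-0.2],[-0.8,0,23],60],
], newtons=60)

```text
time_s: 17.73
tool_pos: [504.7, 242.3, 61.1]
ee_rot: [3.141, 0.006, 0.352]
contact_force: [-0.5, 0.3, -2.1]
opening: 67.5
gripper_force: 60.0
```

drive_tool([
  [[0,0,0],[0,0,1],60],
  [[0,0,0],[0,0,2],60],
  [[0,0,0],[0,0,3],60],
  [[0,0,0],[0,0,3],60],
])

```text
time_s: 18.07
tool_pos: [505.4, 242.8, 59.5]
ee_rot: [-3.141, 0.004, 0.352]
contact_force: [-1.1, 0.1, -1.8]
opening: 67.3
gripper_force: 60.0
```

```bash
python3 o.py
```

```text
18.07 tcp [505.4 242.8  59.5] rpy [-179.99    0.24   20.15] F [-1.1  0.1 -1.8] open 67.3 grip 60.0 q [-0.24  0.92 -0.49  1.87  0.79  0.56 -2.49]
lateral [(116, np.float64(67.6), np.float64(0.6999999999999993)), (124, np.float64(63.5), np.float64(0.6999999999999993)), (132, np.float64(59.3), np.float64(0.7000000000000028)), (140, np.float64(55.0), np.float64(0.6000000000000014)), (148, np.float64(50.6), np.float64(0.5999999999999979)), (156, np.float64(46.2), np.float64(0.8499999999999979)), (164, np.float64(41.7), np.float64(0.5500000000000007)), (172, np.float64(37.2), np.float64(0.5500000000000007))]
rear-71 [ 0.6 23.3]
rear-71 [0.7 2. ]
rear-71 [  0.8 -19.2]
hood X [-1.5 34.7] Y [-34.6  36.1] z 28.886171093424394
18.12 tcp [505.4 242.8  59.6] rpy [-180.     0.2   20.1] F [-0.6 -0.9 -1.2] open 67.3 grip 60.0 q [-0.2  0.9 -0.5  1.9  0.8  0.6 -2.5]
```

drive_tool([
  [[0,0,0],[0.6,0,1.5],60],
  [[0,0,0],[0.6,0,3],60],
  [[0,0,0],[0.6,0,4.5],60],
  [[0,0,0],[0.6,0,6],60],
  [[0,0,0],[0.6,0,6],60],
])

```text
time_s: 18.53
tool_pos: [506.4, 243.5, 54.3]
ee_rot: [-3.141, 0.003, 0.352]
contact_force: [-1.5, -1.4, 5.1]
opening: 67.7
gripper_force: 60.0
```

drive_tool([
  [[0,0,0],[0,0,1],60],
  [[0,0,0],[0,0,2],60],
  [[0,0,0],[0,0,3],60],
  [[0,0,0],[0,0,4],60],
  [[0,0,0],[0,0,4],60],
])

```text
time_s: 18.95
tool_pos: [505.8, 243.3, 49.7]
ee_rot: [-3.141, 0.004, 0.352]
contact_force: [-1.4, 0.4, 1.6]
opening: 67.5
gripper_force: 60.0
```

drive_tool([
  [[0,0,0],[0,0,1],60],
  [[0,0,0],[0,0,2],60],
  [[0,0,0],[0,0,3],60],
  [[0,0,0],[0,0,4.5],60],
  [[0,0,0],[0,0,4.5],60],
])

```text
time_s: 19.37
tool_pos: [506.2, 242.9, 45.6]
ee_rot: [3.141, 0.004, 0.352]
contact_force: [-2.6, -0.9, 8.3]
opening: 67.7
gripper_force: 60.0
```

```bash
python3 o.py
```

```text
19.37 tcp [506.2 242.9  45.6] rpy [179.96   0.21  20.15] F [-2.6 -0.9  8.3] open 67.7 grip 60.0 q [-0.26  0.94 -0.47  1.87  0.81  0.53 -2.5 ]
lateral [(116, np.float64(67.7), np.float64(0.9499999999999993)), (124, np.float64(63.9), np.float64(0.9499999999999993)), (132, np.float64(60.0), np.float64(0.6999999999999993)), (140, np.float64(56.1), np.float64(0.6500000000000021)), (148, np.float64(52.1), np.float64(0.9000000000000021)), (156, np.float64(48.1), np.float64(0.8500000000000014)), (164, np.float64(44.0), np.float64(0.8500000000000014)), (172, np.float64(39.9), np.float64(0.8499999999999979))]
rear-71 [-0.1 21.4]
rear-71 [-0.1  1.9]
rear-71 [  0.  -17.5]
hood X [-1.4 34.7] Y [-34.4  36.1] z 28.974480374682805
19.42 tcp [506.2 242.9  45.6] rpy [180.    0.2  20.1] F [-0.5  0.2  6.1] open 67.4 grip 60.0 q [-0.3  0.9 -0.5  1.9  0.8  0.5 -2.5]
```

Nearly home. I'll press further to a firm push.

drive_tool([
  [[0,0,0],[0,0,1],60],
  [[0,0,0],[0,0,2],60],
  [[0,0,0],[0,0,2],60],
  [[0,0,0],[0,0,2],60],
])

```text
time_s: 19.75
tool_pos: [506.2, 242.9, 45.5]
ee_rot: [3.14, 0.002, 0.352]
contact_force: [-4.9, -4.1, 24.1]
opening: 67.8
gripper_force: 60.0
```

drive_tool([
  [[0,0,0],[0,0,1],60],
  [[0,0,0],[0,0,1],60],
  [[0,0,0],[0,0,1],60],
])

```text
time_s: 20.0
tool_pos: [506.3, 242.9, 45.5]
ee_rot: [3.14, 0.002, 0.352]
contact_force: [-6.7, -5.2, 33.2]
opening: 67.7
gripper_force: 60.0
```

drive_tool([
  [[0,0,0],[0,0,-0.5],60],
  [[0,0,0],[0,0,-0.5],60],
  [[0,0,0],[0,0,-0.5],60],
])

```text
time_s: 20.25
tool_pos: [506.3, 242.9, 45.5]
ee_rot: [3.14, 0.002, 0.352]
contact_force: [-5.7, -4.1, 28.7]
opening: 67.3
gripper_force: 60.0
```

```bash
python3 - <<'E'
from m import *
from mv import *
st()
c=capture('wrist');t=capture('top');W=cloud(t)
P=W.reshape(-1,3);P=P[~np.isnan(P).any(1)]
a=cv2.resize(c['color'][70:290,180:460,::-1],(790,300*2))
cv2.imwrite('pics/w8.png',a)
W=cloud(c);P=W.reshape(-1,3);P=P[~np.isnan(P).any(1)]
d=P[:,:2]-[505.9,243.7];an=np.radians(20);X=d@[np.cos(an),np.sin(an)];Y=d@[-np.sin(an),np.cos(an)]
for n,k in(('flange',(X>37)&(X<45)&(abs(Y)<40)),('frame',(X>59)&(X<69)&(abs(Y)>25)&(abs(Y)<55)),('hood',(abs(X)<34)&(X>5)&(abs(Y)<28)),('catch',(X>47)&(X<58)&(abs(Y)<12))):
    print(n,np.percentile(P[k][:,2],[10,50,90]),k.sum())
for l in('catch_rear','catch_front'):print(l,[(np.round(q['xyz'],1),round(q['score'],2)) for q in spot_in('wrist',l)])
E
```

```text
20.25 tcp [506.3 242.9  45.5] rpy [179.9   0.1  20.1] F [-5.7 -4.1 28.7] open 67.3 grip 60.0 q [-0.3  0.9 -0.5  1.9  0.8  0.5 -2.5]
flange [44.  44.7 45.6] 2443
frame [44.7 45.8 46.8] 2561
hood [ 74.4 128.3 151.4] 29353
catch [50.7 57.7 59.7] 1109
catch_rear [(array([562.4, 262.1,  58.4]), 0.78)]
catch_front [(array([456.5, 225.2,  52.4]), 0.91)]
```

View pics/w8.png

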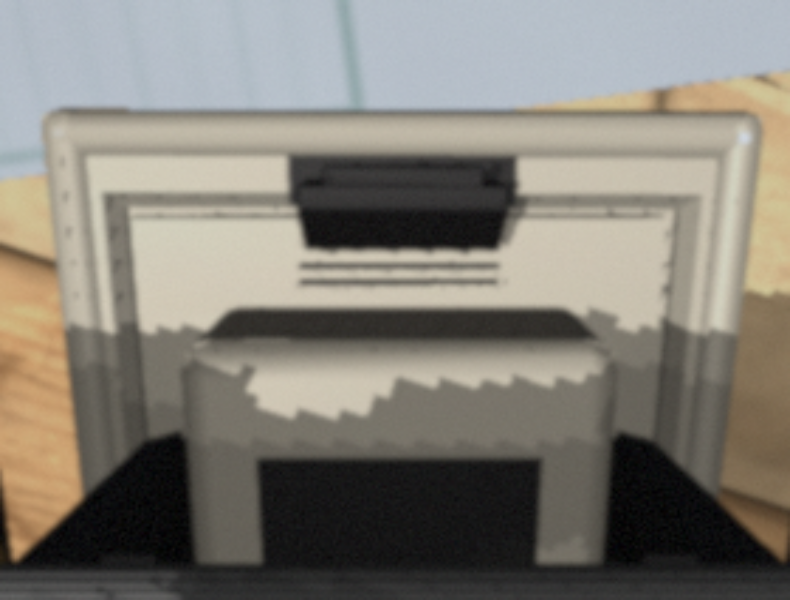

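The rear catch's nose (405,225) is over the flange, and the flange lies level, 1 mm below the frame rim, so the cover is home. The push is steady at about 29 N.

```bash
python3 -c "
from mv import *
st();print(job.close_job())"
```

```text
20.45 tcp [506.3 242.9  45.5] rpy [1.7991e+02 1.2000e-01 2.0150e+01] F [-4.8 -3.8 28.4] open 67.8 grip 60.0 q [-0.26  0.94 -0.47  1.87  0.81  0.53 -2.51]
the job is handed in; nothing more can be done
None
```

The job is handed in at 20.5 s: the paper roll lies in its bay, and the cover is fully home and still pressed down at about 28 N. I saw the rear catch over the flange; the front catch was out of view, so I inferred it from the cover sitting level and the hard stop.

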